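# Press the seal lever through the guard window

## Robot

A 6-joint arm with a two-finger parallel gripper is mounted at the origin on the work surface. World frame = base frame: x ahead of the robot, y to its left, z up, the work surface at z = 0. Lengths are in m, angles in rad, forces in N, time in s.
With the tool pointing down it reaches from about 0.35 to 1 m from the base axis. Payload 7.1 kg.
Tool frame: the origin (TCP) lies on the centre line of the jaws, within the pads' length; the fingertips stand 17 mm ahead of it and the grasp point (between the pads) lies 2 mm behind it; z points along the fingers, x is the direction in which the jaws open and shut, and the axes are right-handed (so a half turn about z gives the same grasp; the last joint's range is limited). The gripper opens to 85 mm and grips with 20 to 120 N. Pads are 22 mm wide; open, the fingers measure 114 mm over their backs; the gripper's body (76 mm by 85 mm) begins 54 mm behind the grasp point. The pads swing forward as they close: fully open they stand 13 mm farther back than shut.
Start: joints at [1.179, 0.423, 1.63, -0, 1.089, -0.019], TCP at [0.228, 0.582, 0.248] pointing down, gripper open.
Joint ranges: [-3, 3], [-0.9, 2.11], [0.09, 2.58], [-1.31, 4.45], [0.11, 2.69], [-2.54, 2.54]. Speed limits (rad/s): [2.39, 2.39, 3.01, 3.14, 3.14, 3.14].

## Interface

Orientations are given as a unit quaternion [x, y, z, w].
In Python, from bench import status, viewer, workorder gives the robot as it stands.
- The arm moves only by the tool step_arm, never from a script. Its argument "plan" is a list of rows, each a list of 5 numbers: the finger opening in mm, from 0 to 85.4, then the shift along the tool's x, y, z in units of 30 mm (1.0 is 30 mm), then the turn about the tool's z in units of 5 degrees (1.0 is 5 degrees). A call has 1 to 5 rows; each row is the pose to reach, as a shift and turn from the pose measured when the call began, along the tool's axes at that moment; what a row does not reach only later rows make up. A row lasts 1/12 s, in which the tool goes at most 41.7 mm and 7.16 degrees, less where a joint would pass 70% of its speed; a pose out of reach is approached as far as the arm can. A call with a gripper value outside its range is refused whole. The fingers move at their own pace and stop on an object; "force" is the grip in N (left out, the last holds). Time passes only in rows, so rows that repeat a pose let the fingers close. It gives the time, the measured TCP pose, the force and the opening at its end, in the units of the state.
- status.observe(): the state, without advancing time (a new reading comes with each control period).
- viewer.camera(name): name is "side" or "top" or "wrist"; returns (picture, depth): 480x640x3 uint8, red, green, blue; 480x640 float32, m along the optical axis (not along the pixel's ray), 0 where there is no reading.
- viewer.camera_info(name): a dict with "fx", "fy", "cx", "cy" (pixels), "T" (4x4, takes a point from camera to world coordinates); the wrist camera has in their place "T_tool_cam" (4x4, takes a point from camera to tool coordinates, whose origin is the TCP and whose axes are the tool frame's). Camera axes: x right, y up, looking along -z (the intrinsics and any distortion apply to the point x, -y, -z); pixel columns grow to the right and rows downward; lengths in m; the calibration is good to about 2 mm. A picture is of the moment at which its call begins: read the wrist's pose just before it. camera_info takes no time and is no camera call.
- workorder.sign_off(): hands the job in, once; it reports no verdict.
The state is a dict: "clock": time; "joints": joint angles; "dq": joint speeds; "tau": joint torques, N m; "tcp_pos": TCP position; "orientation": TCP orientation; "wrist_force": force on the tool from outside, world axes, zero at the start; "wrist_torque": the same for the moment, N m; "opening": finger opening in m.
Only numpy, scipy, OpenCV 4.12 (cv2) and the standard library are available. Lean on these libraries where they do the work, as an engineer would, in place of code of your own. Each camera call takes 0.05 s, during which the arm holds its last target. There are 200 camera calls.

## Task

Stamp the wooden panel with the seal press: first push the panel along the bed with the fingertips until it is fully home against the stop, then reach down through the guard window that has the broad flat lever under it, press that lever fully down, hold it down for about a second, and let it spring back up. Do not touch the guard at any time, do not press the seal lever before the panel is home, do not press the ball-ended lever, pick nothing up, and leave the jars and everything else as they stand. Finish with the panel still home.

Things in the scene. Friction and masses are not known exactly. Their poses are not given: they have to be found in the camera images.
- press: Grey bench press, fixed to the table, at a changing place and yaw. Its bed is a plate 320 mm (x) by 270 mm (y), 12 mm thick. Origin at table height, on the middle line of the bed; +x runs away from the robot into the press, z up. On the bed: two steel fences 10 mm high along x, inner faces at y = +-80 mm, from x = -185 to +30 mm; a steel stop 18 mm high across the bed, its near face at x = +40 mm; a housing block behind at x = 90 to 126 mm, top at z = 100 mm.
- guard: Flat aluminium guard plate of the press, level, 5 mm thick (underside z = 100 mm, top z = 105 mm above the table), x = -58 to +90 mm, y = -125 to +125 mm, with two square windows 84 x 84 mm, held on two 10 mm posts at x = -50 mm, y = +-117 mm. Same origin and axes as the press. It must not be touched. The gripper should be shut to pass a window.
- window_a (a point): Centre of the guard window on the press's +y side, at the plate's top face (x = 0, y = +62 mm in the press frame). Opening 84 x 84 mm, sides along the press's x and y. Either lever may be under it.
- window_b (a point): Centre of the other guard window (x = 0, y = -62 mm in the press frame), same size.
- seal_pad (a point): Centre of the top face of the seal lever's steel pad: a flat pad 36 mm (x) by 46 mm (y), 6 mm thick, on the end of a 10 mm round arm. It lies under the centre of one of the windows, at rest 86 mm above the table (19 mm below the guard's top). It moves with the lever, down to about 66 mm when fully pressed.
- seal_lever (a joint): Angle of the seal lever (rad): 0 at rest (up), 0.27 fully down at its stop (pad 20 mm lower). Hinge along the press's y, 75 mm beyond the pad, so the pad goes nearly straight down. A spring lifts it back; it needs about 2 N on the pad to start and 8 N to be fully down.
- mark_ball (a point): Centre of the ball, 22 mm across, at the end of the other lever, under the other window, 83 mm above the table at rest. It must not be pressed.
- mark_lever (a joint): Angle of the ball-ended lever (rad): 0 at rest, up to 0.27. To be left at 0.
- panel: Loose plain wooden panel 160 mm (x) by 150 mm (y), 20 mm thick, about 0.2 to 0.45 kg, lying flat on the bed between the fences (5 mm play each side), its top 32 mm above the table. Origin at the centre of its underside. It starts 25 to 50 mm short of the stop; fully home its far edge touches the stop (origin at x = -40 mm in the press frame, near edge at x = -120 mm, 62 mm in front of the guard). Pushed on the middle of its near edge it slides straight.
- jar_a: Closed paint jar with orange cap, 52 mm across, 78 mm tall. Bystander, to be left where it is. Origin at the centre of its underside.
- jar_b: Closed paint jar with black cap, 52 mm across, 78 mm tall. Bystander, to be left where it is. Origin at the centre of its underside.
- jar_c: Closed paint jar with green cap, 52 mm across, 78 mm tall. Bystander, to be left where it is. Origin at the centre of its underside.
- cup: White open cup, 76 mm across, 85 mm tall. Bystander, to be left where it is. Origin at the centre of its underside.
- screwdriver: Screwdriver lying on the table beside the press, along its own x. Bystander, to be left where it is. Origin at the centre of its underside.
- brush: Brush lying on the table beside the press, along its own x. Bystander, to be left where it is. Origin at the centre of its underside.
- tin: Small brass tin, 34 mm across, 22 mm tall, standing on the press's housing. Bystander, to be left where it is. Origin at the centre of its underside.
Not all that is in view belongs to the job. There is more than one size of the panel; the job needs the largest.

How it is judged:
On the way, in this order (a step that is already met when the one before it is completed fails the run):
1. the panel is fully home against the stop (x of panel in the frame of press above -0.044 m), for 0.2 s.
2. the seal lever is held fully down (value of joint seal_lever above 0.235 rad and x of panel in the frame of press above -0.044 m), for 0.7 s.
At the end, for the whole second after the job is handed in: The panel lies flat on the bed, at rest within 4 mm of the stop; the seal lever has been held down (within 0.035 rad of its stop) for 0.7 s after that and is back up; the ball-ended lever is up (value of joint each of seal_lever, mark_lever below 0.03 rad and x of panel in the frame of press above -0.044 m and z of panel in the frame of press below 0.016 m and linear speed of panel below 0.01 m/s); the robot touches nothing.
It fails at once if the robot touches the guard (contact force between any of the arm, the fingers and guard above 0.5 N).
It fails at once if the ball-ended lever is pressed (value of joint mark_lever above 0.06 rad).
It fails at once if the seal lever is pressed before the panel is home (value of joint seal_lever above 0.06 rad and x of panel in the frame of press below -0.046 m).
It fails at once if the panel is lifted or tipped (z of panel in the frame of press above 0.02 m or angle between panel's own z axis and vertical above 0.1 rad).
It fails at once if a bystander is moved more than 20 mm or lifted (distance of any of jar_a, jar_b, jar_c, cup, screwdriver, brush, tin from where it was at the start of the episode above 0.02 m).
It also fails if it takes over 45 s, if anything falls off the work surface, if the arm or the gripper's body presses on something with over 40 N, if the wrist force passes 120 N, or if a joint passes its speed limit or range.

## Working session

There is one attempt and no reset: what is moved stays moved. The work goes in short steps, Python scripts to look and compute and a tool call to move; the robot and the scene stay as the last step left them, time stands still between calls to the robot, and variables do not carry over. Pictures are saved under pics/ and viewed, about 8 in all and at most 12, crops included, and the job is handed in when it is done.

Besides the shell and the picture viewer there is one more tool, called after "Emit:" as a command line: name --pt "numbers of a row" for each row, then --argument value for the rest. step_arm: Moves the arm, as the interface text tells. Its arguments: {"type":"object","properties":{"plan":{"type":"array","items":{"type":"array","items":{"type":"number"}}},"force":{"type":"number"}},"required":["plan"]}

```bash
mkdir -p pics
cat > h.py <<'E'
import numpy as np, cv2
from bench import status, viewer, workorder
def grab(n,save=None):
    p,d=viewer.camera(n); np.savez(''+n+'.npz',p=p,d=d)
    if save: cv2.imwrite('pics/'+save,p[:,:,::-1])
    return p,d
def world(n,d):
    c=viewer.camera_info(n); v,u=np.mgrid[0:480,0:640]
    P=np.stack([(u-c['cx'])/c['fx']*d,-(v-c['cy'])/c['fy']*d,-d],-1)
    T=np.array(c['T']); W=P@T[:3,:3].T+T[:3,3]; W[d==0]=np.nan; return W
E
python3 - <<'E'
from h import *
s=status.observe();print({k:np.round(v,3) for k,v in s.items()})
p,d=grab('top'); q,e=grab('side')
for n in('top','side'):
    c=viewer.camera_info(n);print({k:(np.round(v,3).tolist()) if not isinstance(v,str) else v for k,v in c.items()})
cv2.imwrite('pics/a.png',p[:,:,::-1]);cv2.imwrite('pics/b.png',q[:,:,::-1])
E
```

```text
{'clock': np.float64(0.0), 'joints': array([ 1.179,  0.424,  1.631, -0.   ,  1.089, -0.019]), 'dq': array([ 0.   , -0.001,  0.   ,  0.   ,  0.001, -0.002]), 'tau': array([-1.0000e-03, -5.5739e+01, -2.8173e+01, -0.0000e+00,  7.0000e-03,
       -0.0000e+00]), 'tcp_pos': array([0.227, 0.582, 0.248]), 'orientation': array([ 0.826,  0.564, -0.001,  0.   ]), 'wrist_force': array([-0.349, -0.856, -0.023]), 'wrist_torque': array([ 0.017,  0.01 , -0.016]), 'opening': np.float64(0.085)}
{'fx': 453.464, 'fy': 453.464, 'cx': 325.313, 'cy': 250.566, 'T': [[-0.001, 0.984, -0.179, 0.38], [-1.0, 0.0, 0.009, 0.047], [0.009, 0.179, 0.984, 0.949], [0.0, 0.0, 0.0, 1.0]]}
{'fx': 465.221, 'fy': 465.221, 'cx': 321.697, 'cy': 245.46, 'T': [[0.804, 0.285, -0.522, 0.025], [-0.594, 0.411, -0.692, -0.638], [0.017, 0.866, 0.5, 0.585], [0.0, 0.0, 0.0, 1.0]]}
```

View pics/a.png

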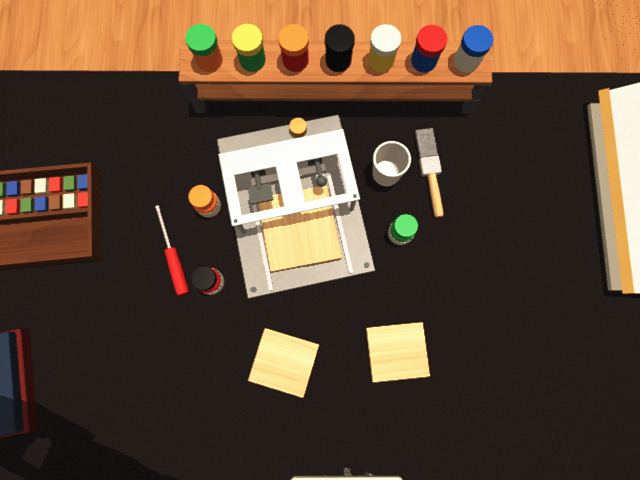

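View pics/b.png

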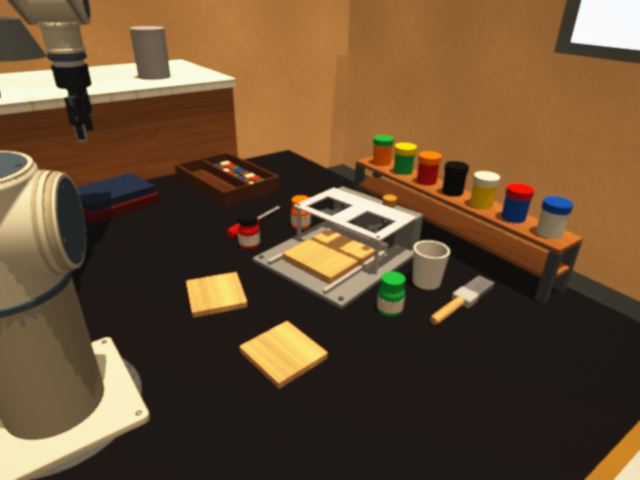

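The top picture shows the press at (295,205), with the panel on its bed at (300,240). There are two smaller decoy panels, at (284,362) and (398,352). The flat pad appears to be under the left (+y) window at (260,190), and the ball under the right one at (321,181). Next I'll measure the press and confirm with an enlarged crop.

```bash
cat > m.py <<'E'
from h import *
z=np.load('top.npz');p,d=z['p'],z['d'];W=world('top',d)
v,u=np.mgrid[0:480,0:640];roi=(u>205)&(u<385)&(v>105)&(v<305)
print('table z',np.nanmedian(W[400:440,200:240,2]))
Z=W[...,2]
white=p.min(-1)>190
m=roi&(Z>.092)&(Z<.118)&white&(u<362)
r=cv2.minAreaRect(W[m][:,:2].astype(np.float32));print('guard',m.sum(),r,'z',np.median(Z[m]))
hs=cv2.cvtColor(p,cv2.COLOR_RGB2HSV)
wood=roi&(hs[...,1]>60)&(Z>.022)&(Z<.042)&(v>190)
wr=cv2.minAreaRect(W[wood][:,:2].astype(np.float32));print('panel',wr,np.median(Z[wood]));
bed=roi&(Z>.004)&(Z<.021)
br=cv2.minAreaRect(W[bed][:,:2].astype(np.float32));print('bed',br,cv2.boxPoints(br).tolist())
print('panel box',cv2.boxPoints(wr).tolist());print('guard box',cv2.boxPoints(r).tolist())
for a,b in((260,193),(321,181),(300,262)):print(a,b,np.round(W[b,a],3))
cv2.imwrite('pics/c.png',cv2.resize(p[105:305,205:385,::-1],None,fx=3,fy=3,interpolation=cv2.INTER_CUBIC))
E
python3 m.py
```

```text
table z -0.0001408444519879759
guard 5737 ((0.683320164680481, 0.11199435591697693), (0.1528961956501007, 0.2501488924026489), 12.143085479736328) z 0.10461667276403364
panel ((0.5696737766265869, 0.14707763493061066), (0.20445725321769714, 0.2768385112285614), 3.6318929195404053) 0.031558941923299
bed ((0.6598988771438599, 0.10514967888593674), (0.3905826210975647, 0.44063180685043335), 89.79361724853516) [[0.43888095021247864, -0.08934677392244339], [0.8795099258422852, -0.09093395620584488], [0.8809168338775635, 0.29964613914489746], [0.44028782844543457, 0.30123332142829895]]
panel box [[0.4588821530342102, 0.27874311804771423], [0.47641879320144653, 0.0024605956859886646], [0.6804654002189636, 0.01541215181350708], [0.6629287600517273, 0.29169467091560364]]
guard box [[0.5822726488113403, 0.21818915009498596], [0.634892463684082, -0.02636273205280304], [0.7843676805496216, 0.0057995617389678955], [0.7317478656768799, 0.2503514289855957]]
260 193 [0.653 0.169 0.085]
321 181 [0.675 0.048 0.095]
300 262 [0.523 0.091 0.032]
```

View pics/c.png

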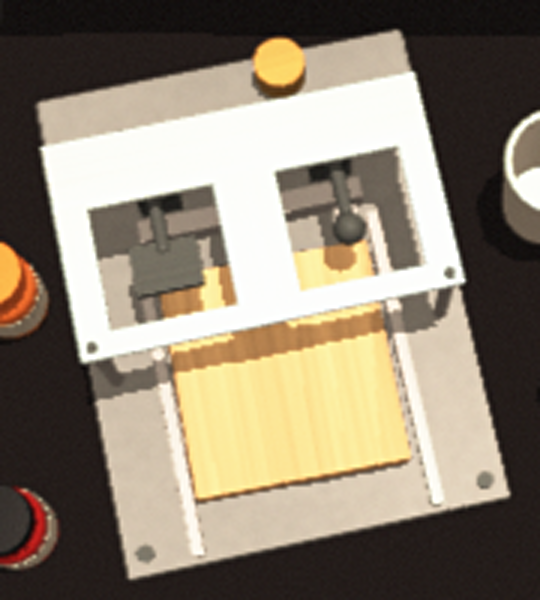

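The crop confirms the target: the flat pad is under the left window (crop (165,265), measured z 85 mm, press +y, window_a). The ball is at (348,228) under window_b. The bed holds the large panel. I'll work out the moves.

```bash
cat >> h.py <<'E'
from scipy.spatial.transform import Rotation as Ro
O=np.array([.6677,.1086]);YAW=np.radians(12.14)
A=np.array([[np.cos(YAW),-np.sin(YAW)],[np.sin(YAW),np.cos(YAW)]])
def pf(w): return (np.asarray(w)[...,:2]-O)@A
def go(x,y,z,turn=True):
    s=status.observe();R=Ro.from_quat(s['orientation']).as_matrix()
    t=np.r_[O+A@[x,y],z];dl=R.T@(t-s['tcp_pos'])/.03
    a=np.degrees(np.arctan2(R[1,0],R[0,0])); want=np.degrees(YAW)+90
    k=-((want-a+180)%360-180)/5
    print('row',np.round(dl,2),round(k,2),'| now press',np.round(pf(s['tcp_pos']),4),'z',round(s['tcp_pos'][2],4),'F',np.round(s['wrist_force'],1),'t',round(s['clock'],2),'open',s['opening'],'q6',round(s['joints'][5],2),'tilt',round(R[2,2],4))
E
python3 - <<'E'
from h import *
z=np.load('top.npz');p,d=z['p'],z['d'];W=world('top',d)
v,u=np.mgrid[0:480,0:640];X=pf(W);hs=cv2.cvtColor(p,cv2.COLOR_RGB2HSV)
ok=(abs(X[...,1])<.078)&(X[...,0]>-.2)&(X[...,0]<-.09)&(W[...,2]>.027)&(W[...,2]<.037)&(hs[...,1]>60)
for y in np.arange(-.06,.07,.03):
    k=ok&(abs(X[...,1]-y)<.01);print(round(y,2),k.sum(),np.percentile(X[k][:,0],[0,2]).round(4))
k=ok;print('y ext',np.percentile(X[k][:,1],[1,99]),'z',np.median(W[k][:,2]))
print(np.round(viewer.camera_info('wrist')['T_tool_cam'],3).tolist())
go(-.2,0,.248)
E
```

```text
-0.06 292 [-0.1535 -0.1527]
-0.03 293 [-0.1531 -0.1523]
0.0 290 [-0.1524 -0.1511]
0.03 290 [-0.152  -0.1509]
0.06 289 [-0.1514 -0.1502]
y ext [-0.07198462  0.07461115] z 0.03164214330908266
[[1.0, -0.0, -0.0, -0.0], [-0.0, -0.953, -0.304, -0.078], [-0.0, 0.304, -0.953, -0.125], [0.0, 0.0, 0.0, 1.0]]
row [-1.302e+01  1.385e+01  1.000e-02] -6.7 | now press [-0.3309  0.555 ] z 0.2476 F [-0.5  0.4  0.2] t 0.1 open 0.08544090545928852 q6 -0.02 tilt -1.0
```

Emit:
step_arm --pt "0 -13 13.85 0 -6.7" --pt "0 -13 13.85 0 -6.7" --pt "0 -13 13.85 0 -6.7" --pt "0 -13 13.85 0 -6.7" --pt "0 -13 13.85 0 -6.7" --force 40

```text
clock: 0.52
tcp_pos: [0.3162, 0.3945, 0.248]
orientation: [0.626, 0.78, -0.001, 0.0]
wrist_force: [0.2, -0.9, 0.9]
opening: 0.0254
```

```bash
python3 -c "
from h import *
go(-.2,0,.248)"
```

```text
row [-1.18e+01  2.71e+00  1.00e-02] 0.08 | now press [-0.2835  0.3534] z 0.248 F [ 0.2 -0.9  0.9] t 0.52 open 0.025376253603943 q6 -0.92 tilt -1.0
```

Emit:
step_arm --pt "0 -11.8 2.7 0 0.1" --pt "0 -11.8 2.7 0 0.1" --pt "0 -11.8 2.7 0 0.1" --pt "0 -11.8 2.7 0 0.1" --pt "0 -11.8 2.7 0 0.1"

```text
clock: 0.93
tcp_pos: [0.4053, 0.206, 0.2483]
orientation: [0.629, 0.777, -0.001, 0.0]
wrist_force: [1.2, 0.8, 0.4]
opening: 0.0002
```

```bash
python3 -c "
from h import *
go(-.2,0,.12)"
```

```text
row [-5.    1.21  4.28] -0.02 | now press [-0.236   0.1504] z 0.2483 F [1.2 0.8 0.4] t 0.93 open 0.00017051990067901642 q6 -1.34 tilt -1.0
```

Emit:
step_arm --pt "0 -5 1.2 0 0" --pt "0 -5 1.2 0 0" --pt "0 -5 1.2 0 0" --pt "0 -5 1.2 1.2 0" --pt "0 -5 1.2 2.6 0"

```text
clock: 1.35
tcp_pos: [0.4765, 0.0638, 0.1776]
orientation: [0.63, 0.776, 0.002, 0.004]
wrist_force: [0.4, 1.2, -0.2]
opening: -0.0001
```

```bash
python3 -c "
from h import *
go(-.2,0,.037)"
```

```text
row [ 0.14 -0.16  4.69] -0.06 | now press [-0.1964 -0.0036] z 0.1776 F [ 0.4  1.2 -0.2] t 1.35 open -5.502072793927765e-05 q6 -1.67 tilt -1.0
```

Emit:
step_arm --pt "0 0.1 -0.2 1.4 0" --pt "0 0.1 -0.2 2.8 0" --pt "0 0.1 -0.2 4.1 0" --pt "0 0.1 -0.2 4.4 0" --pt "0 0.1 -0.2 4.65 0"

```text
clock: 1.77
tcp_pos: [0.4698, 0.065, 0.0363]
orientation: [0.63, 0.776, 0.001, 0.002]
wrist_force: [0.8, 0.4, 0.3]
opening: -0.0001
```

```bash
python3 -c "
from h import *
go(-.165,0,.037)
go(-.131,0,.037)
p,d=grab('side');cv2.imwrite('pics/d.png',cv2.resize(p[180:330,220:460,::-1],None,fx=3,fy=3))"
```

```text
row [ 0.04  1.26 -0.02] -0.06 | now press [-0.2027 -0.001 ] z 0.0363 F [0.8 0.4 0.3] t 1.77 open -9.520094520024564e-05 q6 -1.66 tilt -1.0
row [ 0.04  2.39 -0.01] -0.06 | now press [-0.2027 -0.001 ] z 0.0363 F [0.8 0.4 0.3] t 1.77 open -9.520094520024564e-05 q6 -1.66 tilt -1.0
```

View pics/d.png

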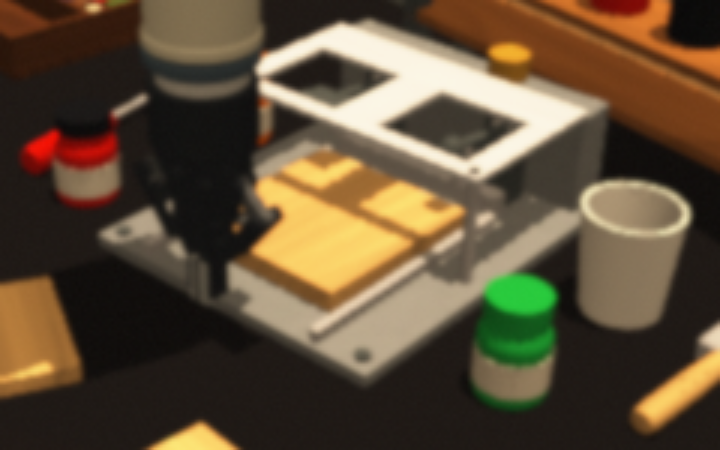

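The fingertips, at about (215,290) in the crop, are just in front of the panel's near edge and clear of the bed. Now I'll push slowly along +y of the tool.

Emit:
step_arm --pt "0 0 0.5 0 0" --pt "0 0 1.0 0 0" --pt "0 0 1.2 0 0" --pt "0 0 1.4 0 0" --pt "0 0 1.6 0 0"

```text
clock: 2.23
tcp_pos: [0.5176, 0.0752, 0.0383]
orientation: [0.63, 0.776, 0.001, 0.003]
wrist_force: [-3.1, -0.6, 2.9]
opening: 0.0003
```

```bash
python3 -c "
from h import *
go(-.131,0,.037)
z=np.load('side.npz');W=world('side',z['d']);X=pf(W)
v,u=np.mgrid[0:480,0:640];m=(u>260)&(u<325)&(v>180)&(W[...,2]>.01)&(z['p'].max(-1)<90)
x=X[...,0]+.2027;y=X[...,1]
for h in np.arange(.01,.16,.01):
    k=m&(abs(W[...,2]-h-.005)<.005)&(abs(x)<.07)&(abs(y)<.07)
    if k.sum():print(round(h-.0363,3),k.sum(),'x',x[k].min().round(3),x[k].max().round(3),'y',y[k].min().round(3),y[k].max().round(3))
"
```

```text
row [0.04 0.76 0.05] -0.06 | now press [-0.1538 -0.0011] z 0.0383 F [-3.1 -0.6  2.9] t 2.23 open 0.0002950619445723936 q6 -1.65 tilt -1.0
-0.026 78 x -0.004 0.029 y -0.068 0.07
-0.016 28 x -0.012 0.054 y -0.013 0.02
-0.006 48 x -0.012 0.007 y -0.014 0.01
0.004 53 x -0.013 0.007 y -0.016 0.015
0.014 41 x -0.013 0.003 y -0.015 0.013
0.024 56 x -0.014 0.008 y -0.032 0.029
0.034 120 x -0.016 0.01 y -0.04 0.034
0.044 116 x -0.018 0.015 y -0.047 0.046
0.054 151 x -0.018 0.016 y -0.054 0.055
0.064 172 x -0.019 0.004 y -0.063 0.061
0.074 178 x -0.02 0.006 y -0.062 0.06
0.084 169 x -0.021 0.005 y -0.047 0.046
0.094 95 x -0.013 0.007 y -0.043 0.014
0.104 50 x -0.032 0.01 y -0.039 -0.011
0.114 157 x -0.04 0.022 y -0.039 0.021
```

Emit:
step_arm --pt "0 0 0.15 0 0" --pt "0 0 0.3 0 0" --pt "0 0 0.45 0 0" --pt "0 0 0.58 0 0" --pt "0 0 0.66 0 0"

```text
clock: 2.65
tcp_pos: [0.5372, 0.0793, 0.0385]
orientation: [0.63, 0.776, 0.001, 0.003]
wrist_force: [-2.1, -0.8, 1.8]
opening: -0.0002
```

```bash
python3 -c "
from h import *
go(-.131,0,.038)"
```

```text
row [0.04 0.09 0.02] -0.06 | now press [-0.1337 -0.0012] z 0.0385 F [-2.1 -0.8  1.8] t 2.65 open -0.0001882208334506814 q6 -1.65 tilt -1.0
```

Emit:
step_arm --pt "0 0 0.08 0 0" --pt "0 0 0.14 0 0" --pt "0 0 0.2 0 0" --pt "0 0 0.24 0 0" --pt "0 0 0.24 0 0"

```text
clock: 3.07
tcp_pos: [0.5398, 0.08, 0.0376]
orientation: [0.63, 0.776, -0.002, -0.0]
wrist_force: [-13.6, -4.6, 8.9]
opening: -0.0001
```

The force rose to 14 N and the motion stalled at press x = -0.131, which means the panel is on the stop. I'll hold briefly, back off, rise and verify.

Emit:
step_arm --pt "0 0 0.15 0 0" --pt "0 0 0.15 0 0" --pt "0 0 0 0 0" --pt "0 0 -0.6 0 0" --pt "0 0 -1.4 0 0"

```text
clock: 3.48
tcp_pos: [0.5011, 0.0716, 0.0381]
orientation: [0.63, 0.776, -0.001, 0.001]
wrist_force: [0.1, -0.8, 0.4]
opening: -0.0
```

Emit:
step_arm --pt "0 0 -0.6 0 0" --pt "0 0 -0.8 -1.3 0" --pt "0 0 -0.8 -2.6 0" --pt "0 0 -0.8 -4.0 0" --pt "0 0 -0.8 -5.0 0"

```text
clock: 3.9
tcp_pos: [0.4786, 0.0673, 0.1911]
orientation: [0.63, 0.776, 0.001, 0.003]
wrist_force: [1.4, 0.3, -0.5]
opening: 0.0004
```

Run:
```python
from h import *
p,d=grab('top','e.png');W=world('top',d);X=pf(W);hs=cv2.cvtColor(p,cv2.COLOR_RGB2HSV)
ok=(abs(X[...,1])<.078)&(X[...,0]>-.2)&(X[...,0]<-.07)&(W[...,2]>.027)&(W[...,2]<.037)&(hs[...,1]>60)
for y in np.arange(-.06,.07,.03):
    k=ok&(abs(X[...,1]-y)<.01);print(round(y,2),k.sum(),np.percentile(X[k][:,0],[0,2]).round(4) if k.sum() else '')
# guard refit
v,u=np.mgrid[0:480,0:640];m=(u>205)&(u<362)&(v>105)&(v<305)&(abs(W[...,2]-.105)<.008)&(p.min(-1)>190)
q=X[m];print('guard ext',q.min(0).round(4),q.max(0).round(4),np.percentile(q,[.5,99.5],axis=0).round(4).tolist())
# window a extents
for lo,hi,ax,nm in((.02,.1,1,'x edges'),(-.04,.03,0,'y edges')):
    k=m&(X[...,ax]>lo)&(X[...,ax]<hi);s=np.sort(X[k][:,1-ax]);g=np.diff(s);i=np.argsort(g)[-3:];print(nm,[(s[j].round(4),s[j+1].round(4)) for j in i])
pm=(abs(X[...,0])<.05)&(abs(X[...,1]-.062)<.042)&(abs(W[...,2]-.086)<.006);print('pad?',pm.sum(),np.percentile(X[pm],[2,50,98],axis=0).round(4).tolist())
go(0,.062,.2)
```

```text
-0.06 0 
-0.03 0 
0.0 0 
0.03 0 
0.06 0 
guard ext [-0.0603 -0.1252] [0.0919 0.1247] [[-0.0541, -0.124], [0.0891, 0.124]]
x edges [(np.float64(0.0885), np.float64(0.0891)), (np.float64(0.0909), np.float64(0.0915)), (np.float64(0.0891), np.float64(0.0907))]
y edges [(np.float64(-0.1249), np.float64(-0.1245)), (np.float64(0.0197), np.float64(0.1034)), (np.float64(-0.104), np.float64(-0.0203))]
pad? 468 [[-0.0197, 0.0398], [-0.0004, 0.0615], [0.0412, 0.0835]]
row [ 2.13  6.34 -0.06] -0.06 | now press [-0.1905 -0.0009] z 0.1959 F [2.  1.  5.4] t 3.95 open -0.00029334300909465146 q6 -1.66 tilt -0.9999
```

Emit:
step_arm --pt "0 1.0 3.0 0 0" --pt "0 2.0 6.0 0 0" --pt "0 2.15 6.35 0 0" --pt "0 2.15 6.35 0 0" --pt "0 2.15 6.35 0 0"

```text
clock: 4.37
tcp_pos: [0.6574, 0.1715, 0.1985]
orientation: [0.63, 0.776, 0.005, 0.006]
wrist_force: [0.8, 0.8, -0.2]
opening: -0.0001
```

Emit:
step_arm --pt "0 0 0 0 0" --pt "0 0 0 0 0"

```text
clock: 4.53
tcp_pos: [0.6594, 0.1728, 0.1981]
orientation: [0.63, 0.777, 0.006, 0.007]
wrist_force: [0.0, -0.5, -0.1]
opening: 0.0
```

Run:
```python
from h import *
go(0,.062,.14)
p,d=grab('side');W=world('side',d);X=pf(W);hs=cv2.cvtColor(p,cv2.COLOR_RGB2HSV)
ok=(abs(X[...,1])<.078)&(X[...,0]>-.2)&(X[...,0]<-.06)&(abs(W[...,2]-.032)<.004)&(hs[...,1]>60)
for y in np.arange(-.06,.07,.03):
    k=ok&(abs(X[...,1]-y)<.01);print(round(y,2),k.sum(),np.percentile(X[k][:,0],[0,2,10]).round(4) if k.sum() else '')
cv2.imwrite('pics/f.png',cv2.resize(p[130:330,220:460,::-1],None,fx=3,fy=3))
```

```text
row [-0.08 -0.21  1.93] -0.04 | now press [0.0054 0.0645] z 0.1981 F [ 0.  -0.5 -0.1] t 4.53 open 2.992274271755805e-06 q6 -1.54 tilt -0.9998
-0.06 141 [-0.1221 -0.1214 -0.1179]
-0.03 136 [-0.1216 -0.1209 -0.1192]
0.0 132 [-0.1221 -0.12   -0.1177]
0.03 120 [-0.1224 -0.121  -0.1185]
0.06 123 [-0.1214 -0.1211 -0.1189]
```

View pics/f.png

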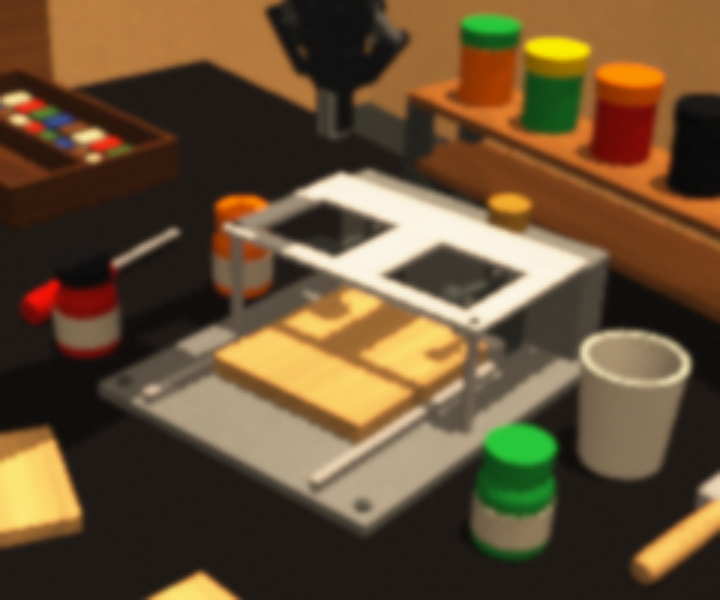

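The picture shows the panel pushed in, with its near edge measured at x = -0.121 against -0.120 when home. That agrees with the stall force. The shut gripper, at crop (335,120), is above the left window. Descending.

Emit:
step_arm --pt "0 -0.08 -0.2 0.6 0" --pt "0 -0.08 -0.2 1.2 0" --pt "0 -0.08 -0.2 1.7 0" --pt "0 -0.08 -0.2 1.9 0" --pt "0 -0.08 -0.2 1.9 0"

```text
clock: 5.0
tcp_pos: [0.6511, 0.1672, 0.139]
orientation: [0.63, 0.776, 0.003, 0.005]
wrist_force: [0.6, -0.2, -0.1]
opening: -0.0001
```

```bash
python3 -c "
from h import *
go(0,.062,.105)"
```

```text
row [0.05 0.12 1.14] -0.05 | now press [-0.0039  0.0608] z 0.139 F [ 0.6 -0.2 -0.1] t 5.0 open -8.446932697076818e-05 q6 -1.54 tilt -0.9999
```

Emit:
step_arm --pt "0 0.05 0.12 0.3 0" --pt "0 0.05 0.12 0.6 0" --pt "0 0.05 0.12 0.9 0" --pt "0 0.05 0.12 1.0 0" --pt "0 0.05 0.12 1.0 0"

```text
clock: 5.42
tcp_pos: [0.654, 0.1692, 0.1077]
orientation: [0.63, 0.776, 0.002, 0.005]
wrist_force: [0.5, 0.2, 0.0]
opening: -0.0003
```

```bash
python3 -c "
from h import *
go(0,.062,.083)
p,d=grab('side');cv2.imwrite('pics/g.png',cv2.resize(p[150:270,260:420,::-1],None,fx=5,fy=5))"
```

```text
row [-0.    0.01  0.82] -0.05 | now press [-0.0007  0.0622] z 0.1077 F [0.5 0.2 0. ] t 5.42 open -0.0002858659495398296 q6 -1.54 tilt -0.9999
```

View pics/g.png

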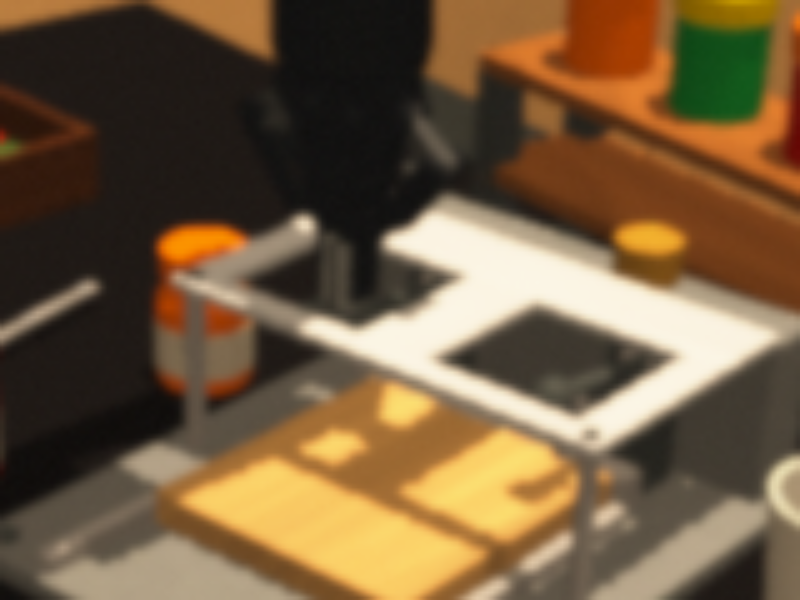

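The fingers are in the middle of the left window, at (345,275), clear on all sides. Pressing now.

Emit:
step_arm --pt "0 0 0 0.2 0" --pt "0 0 0 0.35 0" --pt "0 0 0 0.5 0" --pt "0 0 0 0.65 0" --pt "0 0 0 0.75 0"

```text
clock: 5.88
tcp_pos: [0.6546, 0.1694, 0.0859]
orientation: [0.63, 0.776, 0.003, 0.005]
wrist_force: [-2.8, -0.0, 6.9]
opening: 0.0002
```

```bash
python3 -c "
from h import *
go(0,.062,.083)"
```

```text
row [-0.01 -0.    0.1 ] -0.05 | now press [0.     0.0622] z 0.0859 F [-2.8 -0.   6.9] t 5.88 open 0.00015271316870232323 q6 -1.54 tilt -0.9999
```

Emit:
step_arm --pt "0 0 0 0.08 0" --pt "0 0 0 0.14 0" --pt "0 0 0 0.2 0" --pt "0 0 0 0.24 0" --pt "0 0 0 0.26 0"

```text
clock: 6.3
tcp_pos: [0.6551, 0.1695, 0.0823]
orientation: [0.63, 0.776, 0.003, 0.005]
wrist_force: [-15.0, -3.9, 38.7]
opening: 0.0001
```

Stalled on the lever stop (38.7 N, tips at z ≈ 0.065). I'll hold for over a second.

Emit:
step_arm --pt "0 0 0 0.14 0" --pt "0 0 0 0.14 0" --pt "0 0 0 0.14 0" --pt "0 0 0 0.14 0" --pt "0 0 0 0.14 0"

```text
clock: 6.72
tcp_pos: [0.6551, 0.1695, 0.0824]
orientation: [0.63, 0.776, 0.003, 0.005]
wrist_force: [-14.6, -4.0, 36.7]
opening: 0.0002
```

Emit:
step_arm --pt "0 0 0 0.14 0" --pt "0 0 0 0.14 0" --pt "0 0 0 0.14 0" --pt "0 0 0 0.14 0" --pt "0 0 0 0.14 0"

```text
clock: 7.13
tcp_pos: [0.6551, 0.1695, 0.0824]
orientation: [0.63, 0.777, 0.003, 0.005]
wrist_force: [-14.3, -3.5, 35.5]
opening: -0.0
```

Emit:
step_arm --pt "0 0 0 0.14 0" --pt "0 0 0 0.14 0" --pt "0 0 0 0.14 0"

```text
clock: 7.38
tcp_pos: [0.6551, 0.1695, 0.0824]
orientation: [0.63, 0.777, 0.003, 0.005]
wrist_force: [-15.1, -2.4, 34.8]
opening: 0.0002
```

```bash
python3 -c "
from h import *
go(0,.062,.2)"
```

```text
row [-0.02  0.03 -3.92] -0.05 | now press [0.0005 0.0622] z 0.0824 F [-15.1  -2.4  34.8] t 7.38 open 0.00016966436933365972 q6 -1.54 tilt -0.9999
```

Held for about 1.1 s. Now I'll rise gently, straight up.

Emit:
step_arm --pt "0 0 0 -0.25 0" --pt "0 0 0 -0.5 0" --pt "0 0 0 -0.8 0" --pt "0 0 0 -1.2 0" --pt "0 0 0 -1.7 0"

```text
clock: 7.8
tcp_pos: [0.6538, 0.1694, 0.1332]
orientation: [0.63, 0.777, 0.003, 0.005]
wrist_force: [-0.6, -0.3, -0.4]
opening: 0.0003
```

Emit:
step_arm --pt "0 0 0 -0.8 0" --pt "0 0 0 -1.7 0" --pt "0 0 0 -2.6 0" --pt "0 0 0 -3.2 0" --pt "0 0 0 -3.2 0"

```text
clock: 8.22
tcp_pos: [0.6551, 0.1702, 0.2349]
orientation: [0.63, 0.777, 0.006, 0.007]
wrist_force: [0.4, 0.7, 0.8]
opening: -0.0001
```

```bash
python3 -c "
from h import *
go(-.25,.2,.25)"
```

```text
row [ 4.53 -8.36 -0.67] -0.05 | now press [0.0007 0.0629] z 0.2349 F [0.4 0.7 0.8] t 8.22 open -5.967912860655143e-05 q6 -1.54 tilt -0.9998
```

Next I'll move the arm aside for an unobstructed last check.

Emit:
step_arm --pt "0 4.5 -8.4 -0.5 0" --pt "0 4.5 -8.4 -0.5 0" --pt "0 4.5 -8.4 -0.5 0" --pt "0 4.5 -8.4 -0.5 0" --pt "0 4.5 -8.4 -0.5 0"

```text
clock: 8.63
tcp_pos: [0.4511, 0.2287, 0.2402]
orientation: [0.63, 0.776, 0.005, 0.007]
wrist_force: [-0.1, 0.3, 0.3]
opening: -0.0001
```

Emit:
step_arm --pt "0 2 -3.5 0 0" --pt "0 2 -3.5 0 0" --pt "0 2 -3.5 0 0" --pt "0 2 -3.5 0 0" --pt "0 2 -3.5 0 0"

```text
clock: 9.05
tcp_pos: [0.3342, 0.2662, 0.2382]
orientation: [0.629, 0.777, 0.005, 0.007]
wrist_force: [0.2, -0.2, 0.4]
opening: 0.0
```

Run:
```python
from h import *
p,d=grab('top','k.png');W=world('top',d);X=pf(W);hs=cv2.cvtColor(p,cv2.COLOR_RGB2HSV)
ok=(abs(X[...,1])<.078)&(X[...,0]>-.2)&(X[...,0]<-.07)&(W[...,2]>.027)&(W[...,2]<.037)&(hs[...,1]>60)
for y in np.arange(-.06,.07,.03):
    k=ok&(abs(X[...,1]-y)<.01);print(round(y,2),k.sum(),np.percentile(X[k][:,0],[0,2]).round(4) if k.sum() else '')
pm=(abs(X[...,0])<.012)&(abs(X[...,1]-.062)<.015);print('pad z',np.nanmedian(W[pm][:,2]))
pm=(abs(X[...,0])<.004)&(abs(X[...,1]+.062)<.004);print('ball top z',np.nanmax(W[pm][:,2]))
s=status.observe();print(s['tcp_pos'],np.abs(s['dq']).max(),s['clock'])
```

```text
-0.06 237 [-0.1223 -0.1216]
-0.03 241 [-0.1226 -0.1215]
0.0 242 [-0.1222 -0.1213]
0.03 241 [-0.1222 -0.1218]
0.06 241 [-0.1223 -0.1215]
pad z 0.0849426705715629
ball top z 0.09499738781701117
[0.33569472 0.26621068 0.23836862] 0.031025508463321347 9.1
```

View pics/k.png

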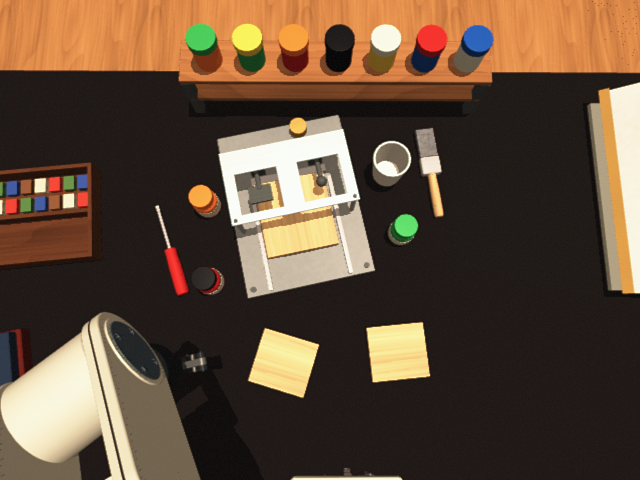

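The panel's near edge is at -0.1215, straight and within 2 mm of home. The pad is back at z = 0.085, the ball is unmoved, and every bystander is at its starting pixels. The arm is clear at (195,362).

```bash
python3 -c "
from h import *
print(workorder.sign_off())"
```

```text
the job is handed in; nothing more can be done
None
```

The job is done and handed in at about 9 s of the 45 s; `sign_off()` reports no verdict.

- **Panel:** I pushed it with the shut fingertips until it stalled on the stop at about 14 N.
- **Seal lever:** I reached through window_a, the +y window, which has the flat pad under it. I pressed the lever to its stop at 35–39 N, with the fingertips at about z = 65 mm. I held it for about 1.1 s, then lifted straight out.

Last checks:
- **Panel position:** The near edge measured x = -121.5 mm in the final top picture and about -121 mm from the side camera, against -120 mm nominal. That 1–1.5 mm difference is within the calibration error of about 2 mm and inside the 4 mm limit.
- **Levers:** The pad is back up at z = 85 mm. The ball's top is at 95 mm, the same as at the start.
- **Guard and bystanders:** I saw no sign of contact with the guard, though nothing measures guard contact directly. The jars, cup, screwdriver, brush and tin look unmoved in the final picture, and the arm is clear of everything.

No check failed.

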